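Push a slide tray through the flap of a drying cabinet

TASK

Push the slide tray along the metal deck and through the hanging flap of the drying cabinet, until it has dropped over the sill edge, down the small step, and lies flat on the chamber floor, then draw the fingers out so that the flap swings fully shut behind it. Only push the tray with the fingers, never pinch it and lift it off the deck, do not turn it over, and leave the other things where they stand.

Things in the scene. Friction and masses are not known exactly. Their poses are not given: they have to be found in the camera images.
- tray: White open slide tray holding three flat glass slides, on the metal deck in front of the cabinet: 84 (its x) x 90 (its y) x 18 (z) mm, 140 to 280 g, its outer walls upright, its inside filled to 5 mm below the rim. Origin at the centre of its underside, z up; its x axis points roughly towards the flap.
- cabinet: Low drying cabinet with a loading deck, fixed. Origin on the table top under the sill edge, mid-width; x points from the deck into the chamber, y left, z up. Deck: solid slab 260 mm wide, top at z = 45 mm, from x = -215 mm to the sill edge at x = 0. Chamber: x = 0 to 150 mm, 190 mm wide outside, clear roof with its top at z = 91 mm.
- sill (a point): Middle of the sill edge, at deck height. Beyond it is a step down of 23 mm to the chamber floor. The doorway just beyond it is 130 mm wide (y) between the side walls and reaches 37 mm above the deck, under the hinge rod; it is closed by the flap, 6 mm beyond the sill edge.
- lane (a point): On the deck, midway between the two polished, slippery steel guide rails, where they begin to flare, 30 mm before the sill. Rails 24 mm high, 6 mm thick, inner faces at y = +-53 mm, straight from here to the sill; towards the robot they flare out at 0.35 rad to x = -72 mm, y = +-68 mm (cabinet frame), leading a pushed tray to the doorway.
- flap_hinge (a point): Middle of the flap's hinge line, a 6 mm rod, 6 mm beyond the sill edge and 40 mm above the deck; the line runs along the cabinet's y. Nothing near the doorway stands higher than the roof, 46 mm above the deck.
- flap (a joint): Grey flap (126 mm wide, 37 mm long, 3 mm thick, 40 g) hanging from its top hinge, closing the doorway down to 3 mm above deck height. 0 = hanging shut; grows (rad) as its lower edge swings into the chamber, to 1.35; it cannot swing outwards. No spring or catch: it opens under a light push (under 2 N) and falls shut by its own weight within a second.
- chamber (a point): Centre of the chamber floor, on its surface, 22 mm above the table and 72 mm beyond the sill edge. The floor runs from the step to a back wall 144 mm beyond the sill; 130 mm wide.
- dish: closed round glass dish, 44 mm across, 14 mm high, on the deck outside one of the guide rails; origin at the centre of its underside. Not part of the work.
- jar: small round amber jar, 36 mm across, 42 mm high, on the deck outside the other guide rail; origin at the centre of its underside. Not part of the work.
- reagent: amber bottle, 64 mm across, 130 mm high, on the table; origin at the centre of its underside. Not part of the work.
- beaker: open glass beaker, 68 mm across, 85 mm high, on the table; origin at the centre of its underside. Not part of the work.
- slidebox: closed grey box, 85 x 100 x 34 mm, on the table; origin at the centre of its underside. Not part of the work.
- pen: black pen, 130 mm long, on the table; origin at the centre of its underside. Not part of the work.
- rack: white tube rack with six capped tubes, 70 x 120 x 78 mm, on the table; origin at the centre of its underside. Not part of the work.

How it is judged:
By the outcome, as a careful person would: the job done as asked, in the order asked, and still so for the second after the job is handed in, with the robot touching nothing.
It also fails if it takes over 48 s, if anything falls off the work surface, if the arm or the gripper's body presses on something with over 40 N, if the wrist force passes 120 N, or if a joint passes its speed limit or range.

ROBOT

A 6-joint arm with a two-finger parallel gripper is mounted at the origin on the work surface. World frame = base frame: x ahead of the robot, y to its left, z up, the work surface at z = 0. Lengths are in mm, angles in rad, forces in N, time in s.
With the tool pointing down it reaches from about 300 to 775 mm from the base axis. Payload 14.6 kg.
Tool frame: the origin (TCP) lies on the centre line of the jaws, within the pads' length; the fingertips stand manip.tcp_to_tips ahead of it and the grasp point (between the pads) lies 5 mm behind it (manip.tcp_to_tips is the distance from the TCP to the fingertips, in mm); z points along the fingers, y is the direction in which the jaws open and shut (so a half turn about z gives the same grasp; the last joint's range is limited). The gripper opens to 94 mm and grips with 3 to 60 N. Pads are 16 mm wide; open, the fingers measure 119 mm over their backs; the gripper's body (75 mm by 177 mm) begins 78 mm behind the grasp point.
Start: joints at [1.074, 0.3, 1.521, -0, 1.321, -0.067], TCP at [229.175, 499.968, 219.446] pointing down, gripper open.
Joint ranges: [-3.03, 3.03], [-0.79, 2.21], [0.23, 2.52], [-1.04, 4.18], [0, 3.07], [-2.55, 2.55]. Speed limits (rad/s): [2.22, 2.22, 2.57, 3.14, 3.14, 3.14].

INTERFACE

Orientations are given as [roll, pitch, yaw] about the fixed x, y, z axes, in that order (R = Rz(yaw) Ry(pitch) Rx(roll)).
In Python, from cell import manip, optics, workorder gives the robot as it stands. The module is installed in compiled form; this text tells all that it offers.
- The arm moves only by the tool jog_arm, never from a script. Its argument "deltas" is text: rows parted by semicolons, each of 5 numbers parted by spaces: the shift along the tool's x, y, z in mm, then the turn about the tool's z in rad, then the finger opening in mm, from 0 to 94. In form: tx ty tz twist grip; .... A call has exactly 10 rows; each row is the pose to reach, as a shift and turn from the pose commanded when the call began, along the tool's axes at that moment; what a row does not reach only later rows make up. A row lasts 1/8 s, in which the tool goes at most 62.5 mm and 10.7 degrees, less where a joint would pass 70% of its speed; a pose out of reach is approached as far as the arm can. A call with a gripper value outside its range is refused whole. The fingers move at their own pace and stop on an object; "squeeze" is the grip in N (left out, the last holds). Time passes only in rows, so rows that repeat a pose let the fingers close, or fill a call up. It gives the time, the measured TCP pose, the force and the opening at its end, in the units of the state.
- manip.read_state(): the state, without advancing time (a new reading comes with each control period).
- optics.camera(name): name is "scene" or "side" or "wrist"; returns (picture, depth): 384x512x3 uint8, red, green, blue; 384x512 float32, mm along the optical axis (not along the pixel's ray), 0 where there is no reading.
- optics.get_calibration(name): a dict with "intrinsics" (3x3 intrinsics, pixels), "R" (3x3) and "t" (3): a world point X has camera coordinates R X + t; the wrist camera has in their place "hand_eye" (4x4, takes a point from camera to tool coordinates, whose origin is the TCP and whose axes are the flange's). Camera axes: x right, y down, z forward; pixel columns grow to the right and rows downward; lengths in mm; the calibration is good to about 2 mm. A picture is of the moment at which its call begins: read the wrist's pose just before it. get_calibration takes no time and is no camera call.
- workorder.sign_off(): hands the job in, once; it reports no verdict.
The state is a dict: "clock": time; "joints": joint angles; "qd": joint speeds; "effort": joint torques, N m; "eef_pos": TCP position; "eef_rot": TCP orientation; "wrist_force": force on the tool from outside, world axes, zero at the start; "moment": the same for the moment, N m; "finger_gap": finger opening in mm.
Only numpy, scipy, OpenCV 4.12 (cv2) and the standard library are available. Lean on these libraries where they do the work, as an engineer would, in place of code of your own. Each camera call takes 0.05 s, during which the arm holds its last target.

## Working session

There is one attempt and no reset: what is moved stays moved. The work goes in short steps, Python scripts to look and compute and a tool call to move; the robot and the scene stay as the last step left them, time stands still between calls to the robot, and variables do not carry over. Pictures are saved under pics/ and viewed, and the job is handed in when it is done.

Besides the shell and the picture viewer there is one more tool, called after "Emit:" by a JSON object that holds its "op" and its "data". jog_arm: Moves the arm, as the interface text tells. Its arguments: {"type":"object","properties":{"deltas":{"type":"string"},"squeeze":{"type":"number"}},"required":["deltas"]}

```bash
mkdir -p pics; python3 - <<'E'
from cell import manip, optics, workorder
import cv2, numpy as np
print(manip.read_state(), manip.tcp_to_tips)
for n in ("scene","side","wrist"):
    p,d=optics.camera(n); cv2.imwrite(f"pics/{n}0.png",p[:,:,::-1]); np.savez(f"pics/{n}0.npz",p=p,d=d)
    print(n,optics.get_calibration(n))
E
```

```text
{'clock': 0.0, 'joints': array([ 1.07439466e+00,  3.00438646e-01,  1.52159926e+00, -1.11527819e-05,
        1.32071340e+00, -6.65788620e-02]), 'qd': array([ 0.00124435, -0.00072151, -0.00067876, -0.00164729,  0.00062683,
       -0.00035472]), 'effort': array([-7.22091572e-04, -5.31816244e+01, -3.52737486e+01,  7.07612699e-02,
        2.44102604e-02, -1.26536997e-04]), 'eef_pos': array([229.06187161, 499.7469602 , 218.89643733]), 'eef_rot': array([-3.14043584e+00, -6.63065301e-05,  2.71177257e+00]), 'wrist_force': array([-0.18336387,  0.60087587,  0.34646437]), 'moment': array([ 0.00065783,  0.0708737 , -0.03350549]), 'finger_gap': 94.33876788827295} 14.0
scene {'intrinsics': array([[403.68340423,   0.        , 260.63633579],
       [  0.        , 403.68340423, 189.08399907],
       [  0.        ,   0.        ,   1.        ]]), 'R': array([[ 0.39282436,  0.91959781,  0.00537471],
       [ 0.75541186, -0.319345  , -0.57216404],
       [-0.52444442,  0.22882009, -0.82012159]]), 't': array([-182.23339938, -344.23572706, 1550.555323  ])}
side {'intrinsics': array([[358.94612437,   0.     
[... 163 characters left out ...]
 0.00216998],
       [-0.20222237, -0.55445695, -0.80726922],
       [ 0.28005774,  0.75713669, -0.59017937]]), 't': array([-488.4546735 ,  140.52940084,  936.5301108 ])}
wrist {'intrinsics': array([[275.02730322,   0.        , 253.3712464 ],
       [  0.        , 275.02730322, 187.3251132 ],
       [  0.        ,   0.        ,   1.        ]]), 'hand_eye': array([[ 9.14889942e-04, -9.62642276e-01, -2.70774835e-01,
         7.79330746e+01],
       [ 9.99999398e-01,  1.04463006e-03, -3.35022529e-04,
        -1.52495671e+00],
       [ 6.05366382e-04, -2.70774365e-01,  9.62642653e-01,
        -1.65733012e+02],
       [ 0.00000000e+00,  0.00000000e+00,  0.00000000e+00,
         1.00000000e+00]])}
```

View pics/scene0.png

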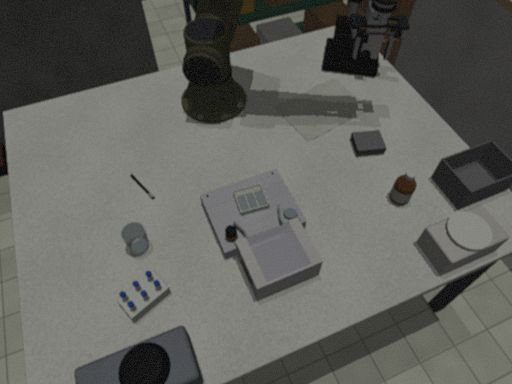

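View pics/side0.png

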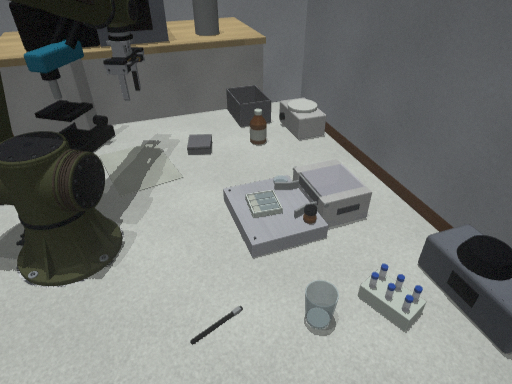

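View pics/wrist0.png

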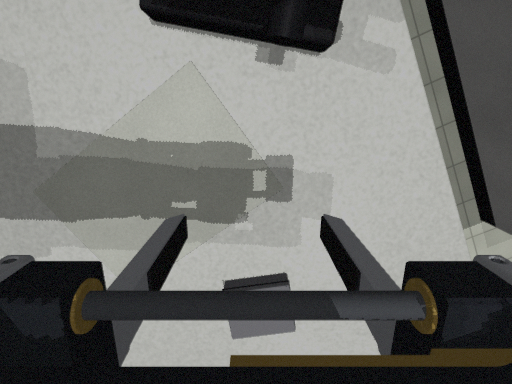

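The scene view shows the deck at about (205..300, 175..250), the tray at about (251,199), the jar at (231,233) and the dish at (290,213). I'll enlarge both views to pick out features.

```bash
python3 - <<'E'
import cv2
a=cv2.imread("pics/scene0.png")[165:300,190:330]; cv2.imwrite("pics/sc_z.png",cv2.resize(a,None,fx=5,fy=4.44,interpolation=cv2.INTER_CUBIC) if 0 else cv2.resize(a,(560,540),interpolation=cv2.INTER_CUBIC))
a=cv2.imread("pics/side0.png")[155:255,215:375]; cv2.imwrite("pics/si_z.png",cv2.resize(a,(800,500),interpolation=cv2.INTER_CUBIC))
E
```

```text
(no output)
```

View pics/sc_z.png

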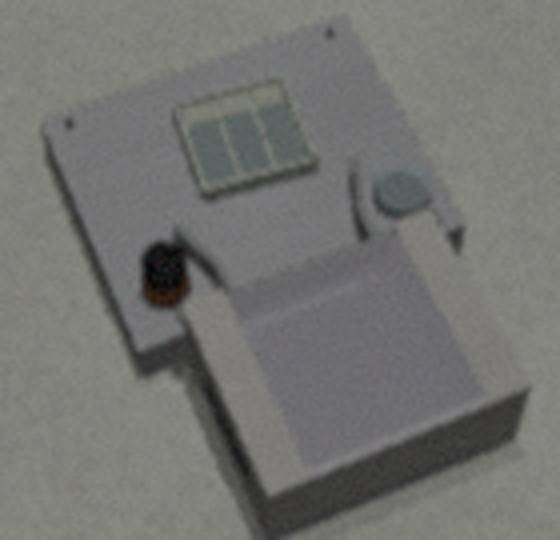

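View pics/si_z.png

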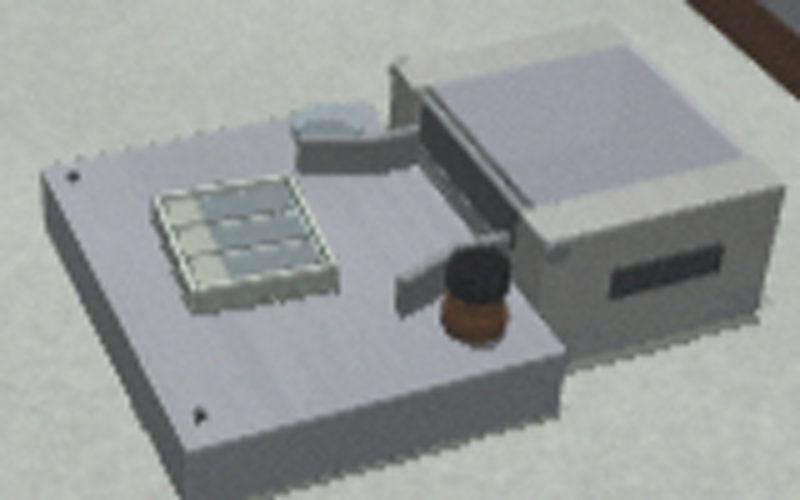

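```bash
cat > h.py <<'E'
import numpy as np
from cell import optics
def cast(n,px,z):
    c=optics.get_calibration(n);K,R,t=c["intrinsics"],c["R"],c["t"]
    o=-R.T@t; out=[]
    for u,v in px:
        d=R.T@np.linalg.solve(K,[u,v,1.]); out.append(o+d*(z-o[2])/d[2])
    return np.array(out)
def proj(n,X):
    c=optics.get_calibration(n);p=(c["R"]@np.asarray(X,float).T).T+c["t"];p=p@c["intrinsics"].T;return p[:,:2]/p[:,2:]
E
python3 - <<'E'
from h import *
np.set_printoptions(precision=1,suppress=True)
S=lambda l:[(190+u/4-.375,165+v/4-.375) for u,v in l]
D=lambda l:[(215+u/5-.4,155+v/5-.4) for u,v in l]
ds=cast("scene",S([(43,128),(345,14),(465,227),(135,355)]),45)
dd=cast("side",D([(40,174),(187,450),(565,350)]),45)
print("deck scene\n",ds,"\ndeck side\n",dd)
ts=cast("scene",S([(175,107),(280,79),(317,157),(205,192)]),63)
td=cast("side",D([(152,198),(190,297),(338,265),(292,178)]),63)
print("tray",ts,ts.mean(0),"\n",td,td.mean(0))
print(np.linalg.norm(np.diff(ts,axis=0),axis=1),np.linalg.norm(np.diff(td,axis=0),axis=1),np.linalg.norm(np.diff(ds,axis=0),axis=1),np.linalg.norm(np.diff(dd,axis=0),axis=1))
E
```

```text
deck scene
 [[ 439.6 -191.1   45. ]
 [ 429.    68.2   45. ]
 [ 644.5   67.7   45. ]
 [ 647.  -191.9   45. ]] 
deck side
 [[ 423.8   56.7   45. ]
 [ 429.1 -194.3   45. ]
 [ 640.4 -192.    45. ]]
tray [[ 472.7  -94.4   63. ]
 [ 479.7  -10.5   63. ]
 [ 556.3  -13.1   63. ]
 [ 552.2 -101.2   63. ]] [515.2 -54.8  63. ] 
 [[ 471.6  -12.6   63. ]
 [ 462.6 -103.7   63. ]
 [ 547.  -105.5   63. ]
 [ 553.8  -21.8   63. ]] [508.7 -60.9  63. ]
[84.2 76.6 88.2] [91.5 84.4 84. ] [259.5 215.6 259.7] [251.1 211.3]
```

Emit:
{"op": "jog_arm", "data": {"deltas": "-48 -33 -12 -0.043 50; -96 -66 -24 -0.086 50; -144 -99 -36 -0.129 50; -192 -132 -48 -0.172 50; -240 -165 -60 -0.215 50; -288 -198 -72 -0.258 50; -336 -231 -84 -0.301 50; -384 -264 -96 -0.344 50; -432 -297 -108 -0.387 50; -480 -330 -120 -0.43 50"}}

```text
clock: 1.4
eef_pos: [528.6, -1.9, 339.8]
eef_rot: [3.141, -0.0, -3.14]
wrist_force: [0.9, 1.4, 0.6]
finger_gap: 50.4
```

Emit:
{"op": "jog_arm", "data": {"deltas": "-15 -25 -5 0 50; -30 -50 -10 0 50; -31 -58 -10 0 50; -31 -58 -10 0 50; -31 -58 -10 0 50; -31 -58 -10 0 50; -31 -58 -10 0 50; -31 -58 -10 0 50; -31 -58 -10 0 50; -31 -58 -10 0 50"}}

```text
clock: 2.65
eef_pos: [559.0, -58.0, 349.4]
eef_rot: [-3.142, -0.0, -3.141]
wrist_force: [0.0, 0.0, -1.0]
finger_gap: 50.0
```

```bash
python3 - <<'E'
from cell import manip, optics
import cv2, numpy as np
s=manip.read_state();print(s["eef_pos"],s["eef_rot"])
p,d=optics.camera("wrist");np.savez("pics/w1.npz",p=p,d=d,pos=s["eef_pos"],rot=s["eef_rot"])
cv2.imwrite("pics/w1.png",cv2.resize(p[:,:,::-1],(768,576),interpolation=cv2.INTER_CUBIC))
E
```

```text
[559.02310765 -58.0209633  349.43196287] [-3.14158895e+00 -2.52491820e-05 -3.14142029e+00]
```

View pics/w1.png

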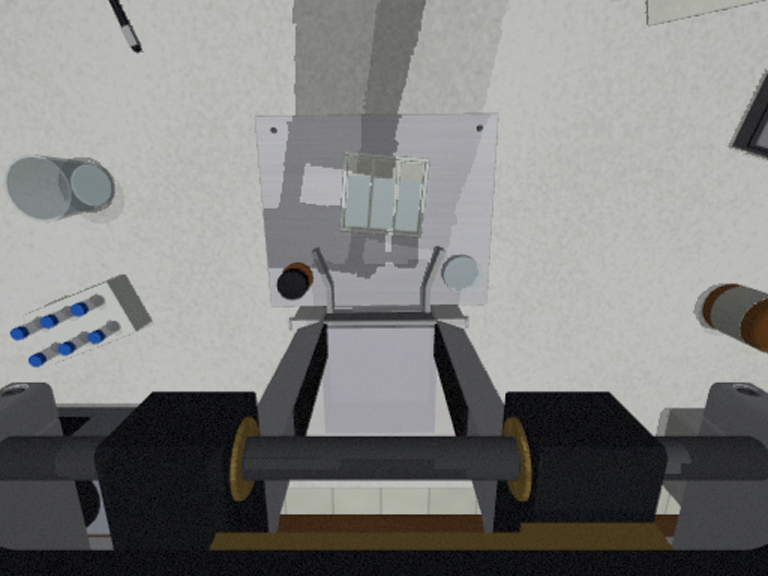

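```bash
cat >> h.py <<'E'
from scipy.spatial.transform import Rotation as Ro
def wcast(px,z,pos,rot):
    c=optics.get_calibration("wrist");T=c["hand_eye"];K=c["intrinsics"]
    B=Ro.from_euler("xyz",rot).as_matrix();o=B@T[:3,3]+pos;out=[]
    z=np.broadcast_to(z,len(px))
    for (u,v),zz in zip(px,z):
        d=B@T[:3,:3]@np.linalg.solve(K,[u,v,1.]);out.append(o+d*(zz-o[2])/d[2])
    return np.array(out)
E
python3 - <<'E'
from h import *
import cv2
np.set_printoptions(precision=1,suppress=True)
f=np.load("pics/w1.npz");p,d,pos,rot=[f[k] for k in("p","d","pos","rot")]
a=p[65:225,160:345,::-1]; cv2.imwrite("pics/w1z.png",cv2.resize(a,(740,640)[:2] if 0 else (690,597),interpolation=cv2.INTER_CUBIC))
Z=lambda l:[(u/1.5-.17,v/1.5-.17) for u,v in l]
print("deck",wcast(Z([(256,115),(498,113),(487,304),(271,306)]),45,pos,rot))
t=wcast(Z([(345,152),(430,157),(423,237),(340,230)]),63,pos,rot);print("tray",t,t.mean(0),np.linalg.norm(np.diff(t,axis=0),axis=1))
print("railstart",wcast(Z([(316,250),(440,250)]),69,pos,rot))
print("rod front ends",wcast(Z([(290,320),(467,320),(330,312),(434,312)]),[91,91,88,88],pos,rot))
E
```

```text
deck [[ 429.  -192.3   45. ]
 [ 426.7   64.9   45. ]
 [ 640.8   68.4   45. ]
 [ 643.6 -191.5   45. ]]
tray [[ 467.   -97.    63. ]
 [ 471.9   -7.9   63. ]
 [ 556.6  -12.8   63. ]
 [ 548.9 -104.3   63. ]] [511.1 -55.5  63. ] [89.2 84.8 91.9]
railstart [[ 570.1 -130.7   69. ]
 [ 570.     5.7   69. ]]
rod front ends [[ 643.8 -158.9   91. ]
 [ 643.6   35.2   91. ]
 [ 635.6 -115.1   88. ]
 [ 635.4   -0.9   88. ]]
```

View pics/w1z.png

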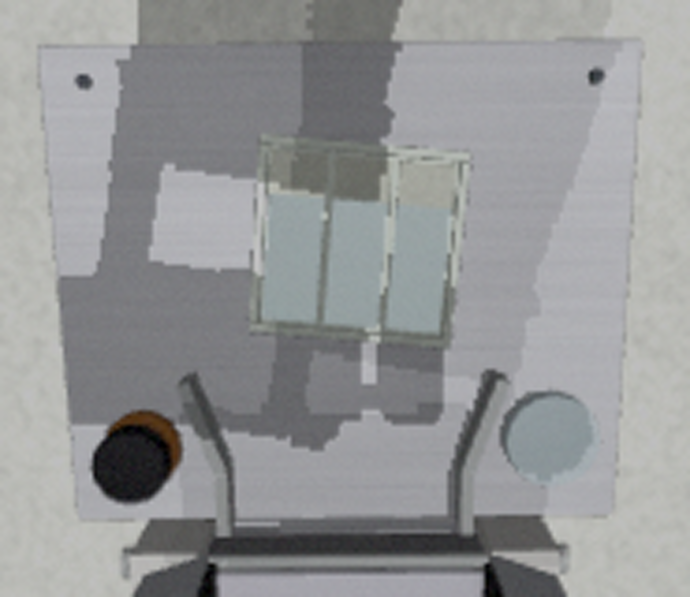

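```bash
python3 - <<'E'
from h import *
np.set_printoptions(precision=1,suppress=True)
f=np.load("pics/w1.npz");d=f["d"]
c=optics.get_calibration("wrist");T=c["hand_eye"];K=c["intrinsics"]
v,u=np.mgrid[0:384,0:512]
P=np.stack([(u-K[0,2])/K[0,0]*d,(v-K[1,2])/K[1,1]*d,d],-1)@T[:3,:3].T+T[:3,3]
P=P[(d>0)]
m=(np.abs(P[:,0])<30)&(P[:,2]<20)&(P[:,2]>-110)&(np.abs(P[:,1])<70)
P=P[m]
for z in range(-110,20,10):
    for s in(-1,1):
        q=P[(P[:,2]>=z)&(P[:,2]<z+10)&(s*P[:,1]>0)]
        if len(q)>5: print(z,s,len(q),q[:,:2].min(0),q[:,:2].max(0))
E
```

```text
-110 -1 8074 [  9.2 -70. ] [30.  -0.1]
-110 1 7443 [5.5 0. ] [30. 70.]
-100 -1 1982 [ -1.3 -70. ] [30.  -0.1]
-100 1 2107 [-5.1  0.1] [30. 70.]
-90 -1 344 [-10.9 -28.7] [ 29.7 -27.8]
-90 1 393 [-11.1  24.3] [29.9 70. ]
-80 -1 162 [-11.7 -34.2] [ 10.2 -27.8]
-80 1 163 [-11.1  24.4] [ 9.9 30.5]
-70 -1 328 [ -9.8 -37.2] [ 10.  -27.9]
-70 1 324 [-10.1  24.3] [10.2 33.7]
-60 -1 470 [ -5.2 -39.1] [ 10.1 -26.4]
-60 1 468 [-5.3 23. ] [10.5 35.5]
-50 -1 380 [ -8.1 -39. ] [ 10.  -26.4]
-50 1 376 [-8.2 23. ] [10.2 35.6]
-40 -1 316 [ -8.3 -38.8] [ 10.  -26.5]
-40 1 316 [-8.2 23. ] [10.3 35.3]
-30 -1 254 [ -8.1 -38.9] [  9.8 -26.5]
-30 1 260 [-8.4 23. ] [ 9.9 35.3]
-20 -1 218 [ -8.1 -38.6] [  9.9 -26.5]
-20 1 214 [-8.3 23.1] [10.3 35.1]
-10 -1 177 [ -8.2 -38.5] [  9.8 -26.5]
-10 1 181 [-8.1 23.1] [ 9.8 35. ]
0 -1 142 [ -8.3 -38.6] [  9.9 -26.6]
0 1 137 [-8.1 23.1] [ 9.8 35.2]
10 -1 30 [ -8.4 -31.7] [  9.4 -26.6]
10 1 34 [-7.8 23.1] [ 9.5 28.2]
```

Emit:
{"op": "jog_arm", "data": {"deltas": "35 2 20 0.03 50; 70 4 50 0.07 50; 105 7 80 0.07 50; 109 7 115 0.07 50; 109 7 155 0.07 50; 109 7 195 0.07 50; 109 7 230 0.07 50; 109 7 255 0.07 50; 109 7 270 0.07 50; 109 7 275 0.07 50"}}

```text
clock: 3.95
eef_pos: [450.0, -51.1, 74.1]
eef_rot: [3.142, -0.0, 3.072]
wrist_force: [0.4, -0.2, 0.6]
finger_gap: 49.8
```

```bash
python3 - <<'E'
from cell import manip, optics
import cv2, numpy as np
s=manip.read_state();print(s["clock"],s["eef_pos"],s["eef_rot"],s["wrist_force"])
p,d=optics.camera("wrist");np.savez("pics/w2.npz",p=p,d=d,pos=s["eef_pos"],rot=s["eef_rot"])
q,_=optics.camera("side")
q=cv2.resize(q[130:255,205:375],(800,588),interpolation=cv2.INTER_CUBIC)
cv2.imwrite("pics/s2.png",q[:,:,::-1]);cv2.imwrite("pics/w2.png",p[:,:,::-1])
E
```

```text
3.95 [450.00520341 -51.05555319  74.12878798] [ 3.14151025e+00 -4.82102604e-04  3.07173100e+00] [ 0.37864601 -0.23734176  0.61102167]
```

View pics/s2.png

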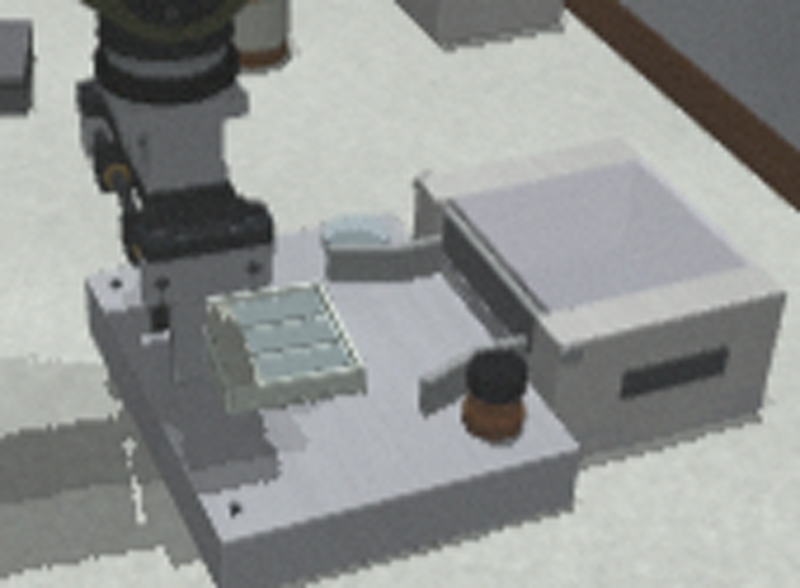

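View pics/w2.png

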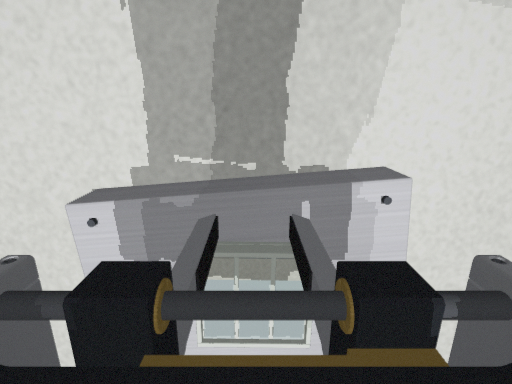

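Emit:
{"op": "jog_arm", "data": {"deltas": "0 0 4 0 50; 0 0 8 0 50; 0 0 12 0 50; 0 0 12.5 0 50; -4 0 12.5 0 50; -8 0 12.5 0 50; -12 0 12.5 0 50; -16 0 12.5 0 50; -21 0 12.5 0 50; -26 0 12.5 0 50"}}

```text
clock: 5.3
eef_pos: [476.3, -52.9, 61.9]
eef_rot: [3.142, -0.0, 3.072]
wrist_force: [-2.0, -0.2, 2.3]
finger_gap: 50.1
```

Emit:
{"op": "jog_arm", "data": {"deltas": "-6 0 0 0 50; -12 0 0 0 50; -18 0 0 0 50; -24 0 0 0 50; -30 0 0 0 50; -36 0 0 0 50; -42 0 0 0 50; -48 0 0 0 50; -54 0 0 0 50; -58 0 0 0 50"}}

```text
clock: 6.55
eef_pos: [534.2, -56.9, 61.9]
eef_rot: [-3.142, -0.0, 3.072]
wrist_force: [-3.2, 0.5, 2.1]
finger_gap: 50.0
```

```bash
cat > look.py <<'E'
import sys
from cell import manip, optics
import cv2, numpy as np
n=sys.argv[1]
s=manip.read_state();print(s["clock"],s["eef_pos"],s["eef_rot"],s["wrist_force"])
q,d=optics.camera("side");np.savez(f"pics/s{n}.npz",p=q,d=d)
q=cv2.resize(q[150:250,235:375],(784,560),interpolation=cv2.INTER_CUBIC)
cv2.imwrite(f"pics/s{n}.png",q[:,:,::-1])
q,d=optics.camera("scene");np.savez(f"pics/c{n}.npz",p=q,d=d)
q=cv2.resize(q[165:300,190:330],(580,560),interpolation=cv2.INTER_CUBIC)
cv2.imwrite(f"pics/c{n}.png",q[:,:,::-1])
E
python3 look.py 3
```

```text
6.55 [534.17956034 -56.90602643  61.94656978] [-3.14158792e+00 -2.20726484e-05  3.07184675e+00] [-3.15215313  0.46770055  2.11927609]
```

View pics/s3.png

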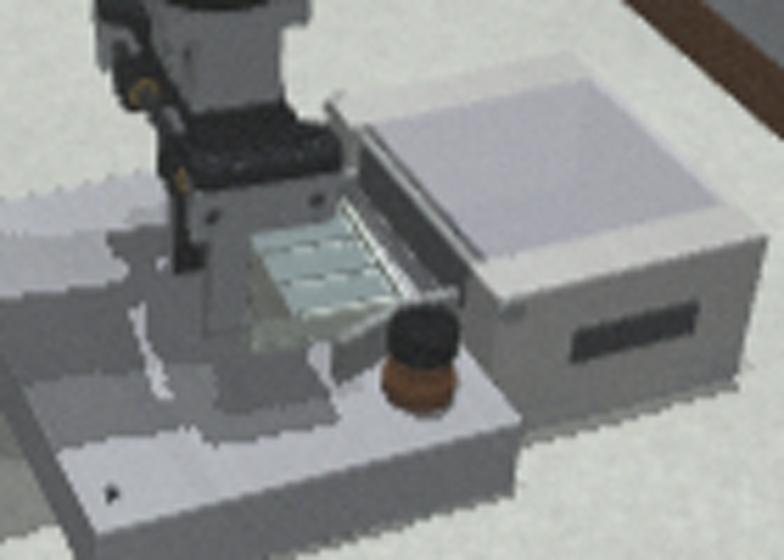

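View pics/c3.png

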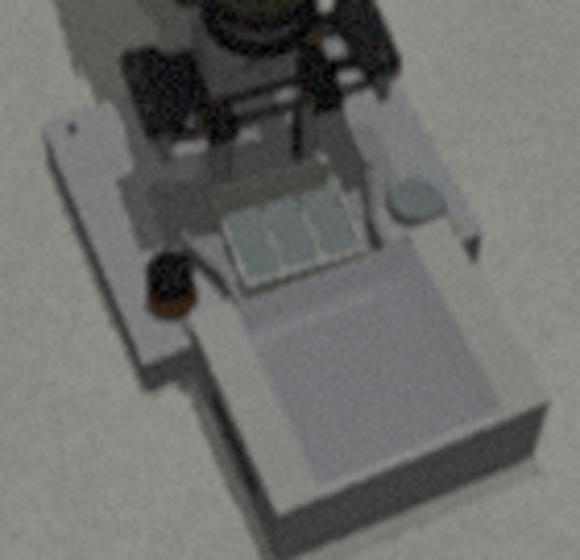

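Emit:
{"op": "jog_arm", "data": {"deltas": "-5 -0.5 0 -0.01 50; -10 -1 0 -0.02 50; -15 -1.5 0 -0.035 50; -20 -2 0 -0.05 50; -25 -2.5 0 -0.065 50; -30 -3 0 -0.08 50; -33 -3 0 -0.08 50; -36 -3 0 -0.08 50; -39 -3 0 -0.08 50; -41 -3 0 -0.08 50"}}

```text
clock: 7.9
eef_pos: [574.7, -62.8, 62.0]
eef_rot: [-3.142, 0.0, -3.131]
wrist_force: [-1.9, -0.5, 0.7]
finger_gap: 50.0
```

```bash
python3 look.py 4
```

```text
7.9 [574.67777228 -62.75899702  61.96715784] [-3.14157948e+00  1.22568547e-05 -3.13141706e+00] [-1.85047655 -0.54873409  0.68608821]
```

View pics/s4.png

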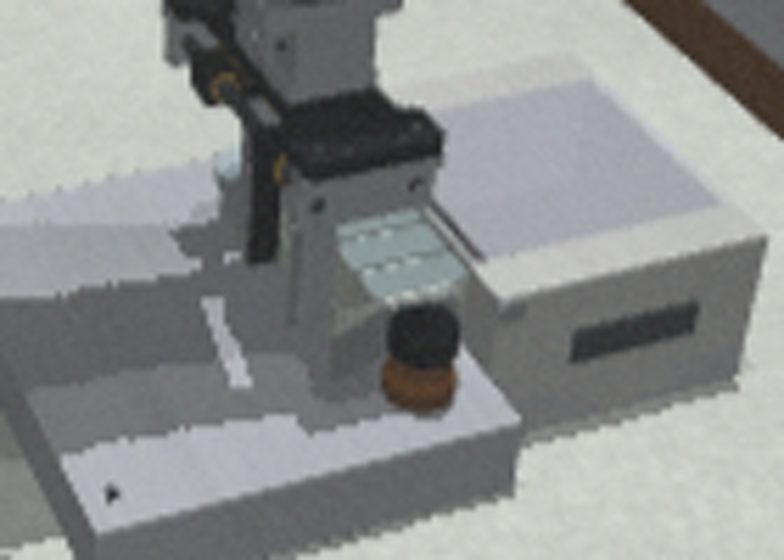

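View pics/c4.png

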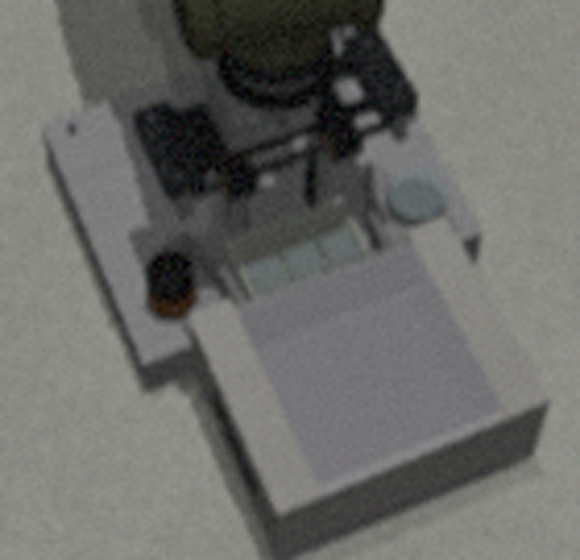

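Emit:
{"op": "jog_arm", "data": {"deltas": "-5 0 0 0 50; -10 0 0 0 50; -15 0 0 0 50; -20 0 0 0 50; -24 0 0 0 50; -28 0 0 0 50; -32 0 0 0 50; -36 0 0 0 50; -40 0 0 0 50; -40 0 0 0 50"}}

```text
clock: 9.25
eef_pos: [614.9, -62.3, 61.9]
eef_rot: [-3.142, 0.001, -3.131]
wrist_force: [0.5, 0.0, -0.1]
finger_gap: 49.5
```

```bash
python3 look.py 5
```

```text
9.25 [614.88252824 -62.33181452  61.86971873] [-3.14154842e+00  5.57235379e-04 -3.13137007e+00] [ 0.5297601   0.04875634 -0.12489185]
```

View pics/s5.png

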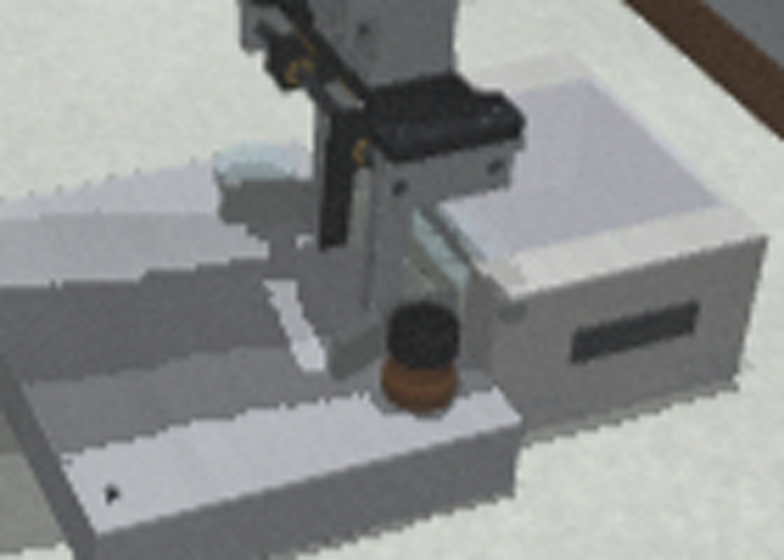

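View pics/c5.png

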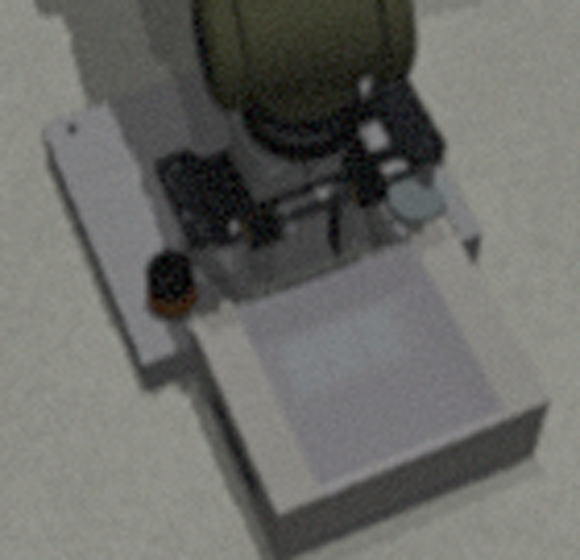

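Emit:
{"op": "jog_arm", "data": {"deltas": "-3 0 0 0 50; -6 0 0 0 50; -9 0 0 0 50; -12 0 0 0 50; -15 0 0 0 50; -18 0 0 0 50; -18 0 0 0 50; -18 0 0 0 50; -18 0 0 0 50; -18 0 0 0 50"}}

```text
clock: 10.6
eef_pos: [632.5, -62.2, 62.0]
eef_rot: [-3.142, 0.0, -3.131]
wrist_force: [-1.2, 1.0, -0.4]
finger_gap: 49.9
```

```bash
python3 look.py 6
```

```text
10.6 [632.49047299 -62.16620738  61.99072618] [-3.14156299e+00  5.62164692e-05 -3.13136640e+00] [-1.24936467  0.98676939 -0.39010613]
```

View pics/s6.png

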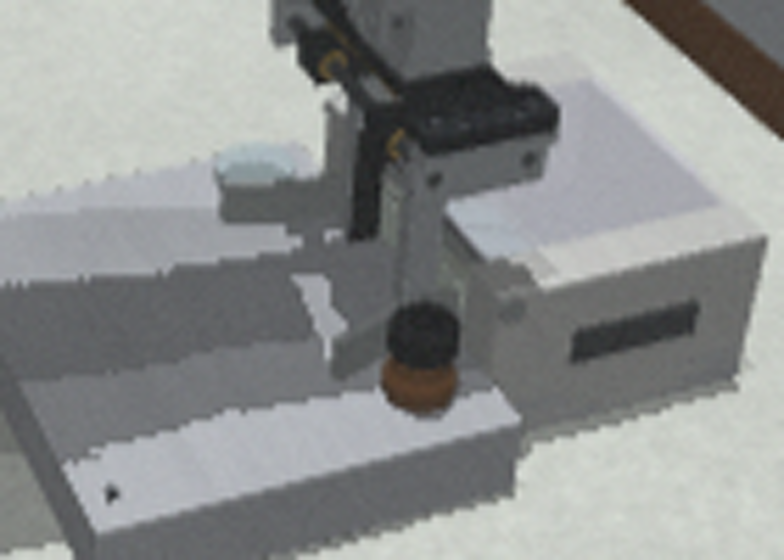

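View pics/c6.png

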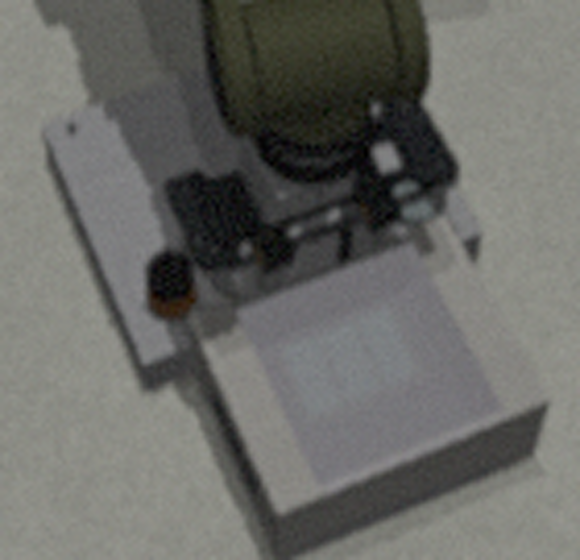

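Emit:
{"op": "jog_arm", "data": {"deltas": "-1 0 0 0 50; -2 0 0 0 50; -2.5 0 0 0 50; -3 0 0 0 50; -3 0 0 0 50; -3 0 0 0 50; -3 0 0 0 50; -3 0 0 0 50; -3 0 0 0 50; -3 0 0 0 50"}}

```text
clock: 11.95
eef_pos: [635.5, -62.1, 61.9]
eef_rot: [3.142, -0.0, -3.131]
wrist_force: [-1.1, 0.1, -0.5]
finger_gap: 50.2
```

```bash
python3 look.py 7
```

```text
11.95 [635.49984049 -62.12694258  61.92349333] [ 3.14159135e+00 -3.07673778e-05 -3.13136205e+00] [-1.05870287  0.08216265 -0.49810284]
```

View pics/s7.png

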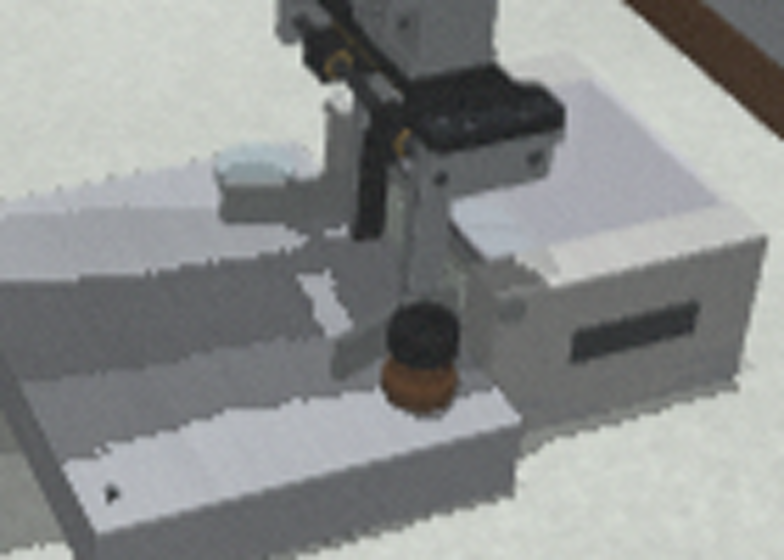

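View pics/c7.png

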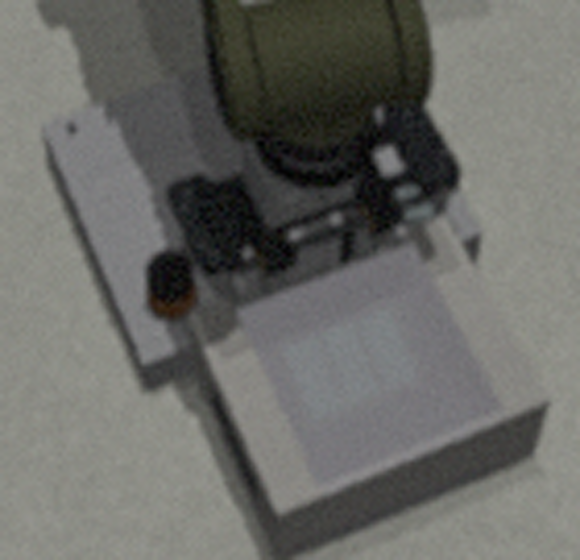

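Emit:
{"op": "jog_arm", "data": {"deltas": "-0.5 0 0 0 50; -1 0 0 0 50; -1.5 0 0 0 50; -2 0 0 0 50; -2 0 0 0 50; -2 0 0 0 50; -2 0 0 0 50; -2 0 0 0 50; -2 0 0 0 50; -2 0 0 0 50"}}

```text
clock: 13.3
eef_pos: [637.5, -62.1, 61.9]
eef_rot: [-3.142, -0.0, -3.131]
wrist_force: [-1.3, -0.4, -0.7]
finger_gap: 49.9
```

```bash
python3 look.py 8
```

```text
13.3 [637.50194737 -62.10502783  61.94231785] [-3.14157843e+00 -5.67931609e-06 -3.13134791e+00] [-1.27364614 -0.40762365 -0.71063828]
```

View pics/s8.png

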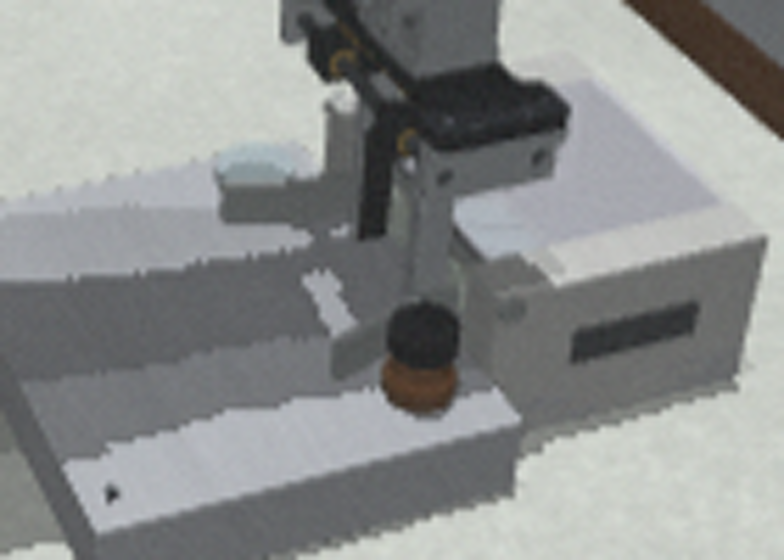

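View pics/c8.png

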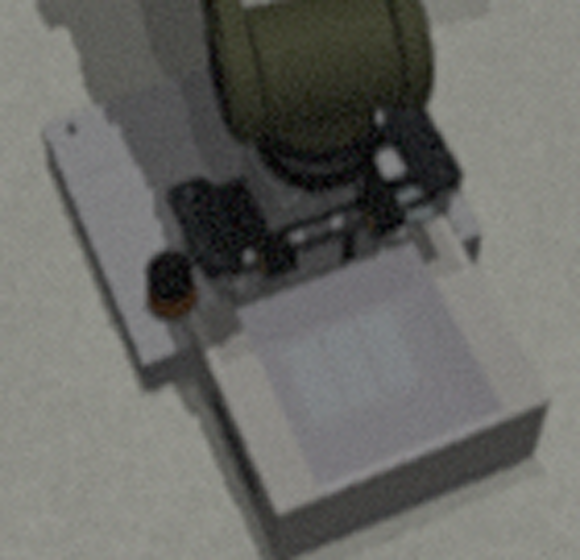

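Emit:
{"op": "jog_arm", "data": {"deltas": "-0.5 0 0 0 50; -1 0 0 0 50; -1.5 0 0 0 50; -2 0 0 0 50; -2.5 0 0 0 50; -2.5 0 0 0 50; -2.5 0 0 0 50; -2.5 0 0 0 50; -2.5 0 0 0 50; -2.5 0 0 0 50"}}

```text
clock: 14.65
eef_pos: [639.7, -62.1, 61.9]
eef_rot: [3.142, -0.001, -3.131]
wrist_force: [-6.2, 0.3, 1.5]
finger_gap: 49.9
```

```bash
python3 look.py 9; python3 - <<'E'
import numpy as np,cv2
p=np.load("pics/c9.npz")["p"][225:290,230:320,::-1];cv2.imwrite("pics/c9z.png",cv2.resize(p,(720,520),interpolation=cv2.INTER_CUBIC))
E
```

```text
14.65 [639.69327202 -62.11315556  61.89929424] [ 3.14153152e+00 -9.05944920e-04 -3.13143637e+00] [-6.18394037  0.316088    1.53378856]
```

View pics/s9.png

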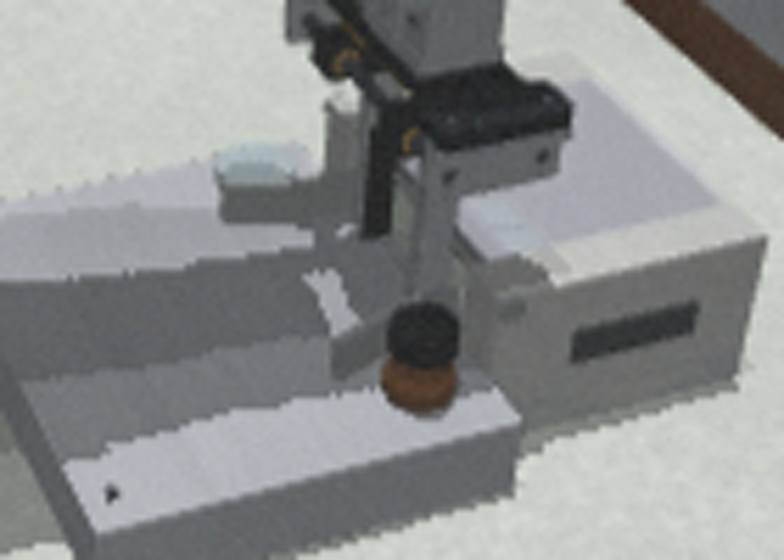

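View pics/c9z.png

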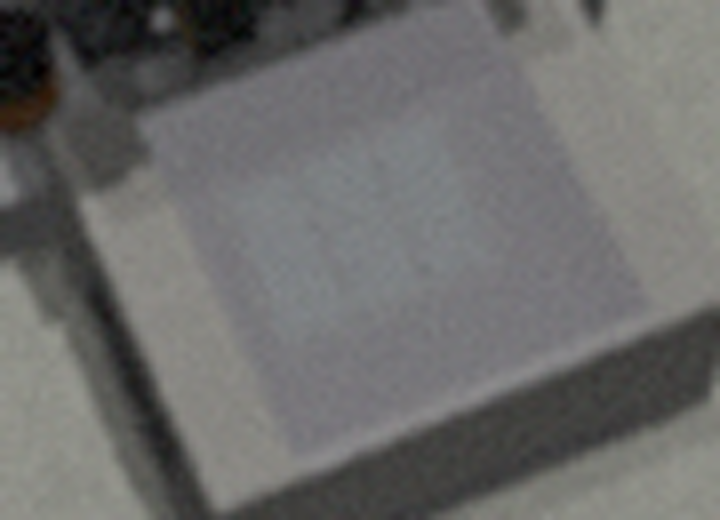

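Emit:
{"op": "jog_arm", "data": {"deltas": "5 0 0 0 50; 15 0 0 0 50; 30 0 0 0 50; 45 0 -5 0 50; 60 0 -25 0 50; 80 0 -55 0 50; 100 0 -90 0 50; 120 0 -130 0 50; 120 0 -170 0 50; 120 0 -180 0 50"}}

```text
clock: 16.0
eef_pos: [520.2, -63.4, 244.5]
eef_rot: [-3.141, 0.005, -3.131]
wrist_force: [-0.4, -0.0, -0.4]
finger_gap: 50.0
```

```bash
python3 look.py 10; python3 - <<'E'
from cell import manip, optics
import numpy as np,cv2
p=np.load("pics/c10.npz")["p"][220:290,225:320,::-1];cv2.imwrite("pics/c10z.png",cv2.resize(p,(760,560),interpolation=cv2.INTER_CUBIC))
p=np.load("pics/s10.npz")["p"][155:225,280:375,::-1];cv2.imwrite("pics/s10z.png",cv2.resize(p,(760,560),interpolation=cv2.INTER_CUBIC))
s=manip.read_state();p,d=optics.camera("wrist");np.savez("pics/w10.npz",p=p,d=d,pos=s["eef_pos"],rot=s["eef_rot"])
cv2.imwrite("pics/w10.png",p[:,:,::-1])
E
```

```text
16.0 [520.21633102 -63.43851973 244.54124021] [-3.14068342  0.00457717 -3.13147314] [-0.37425323 -0.02338792 -0.41797201]
```

View pics/s10z.png

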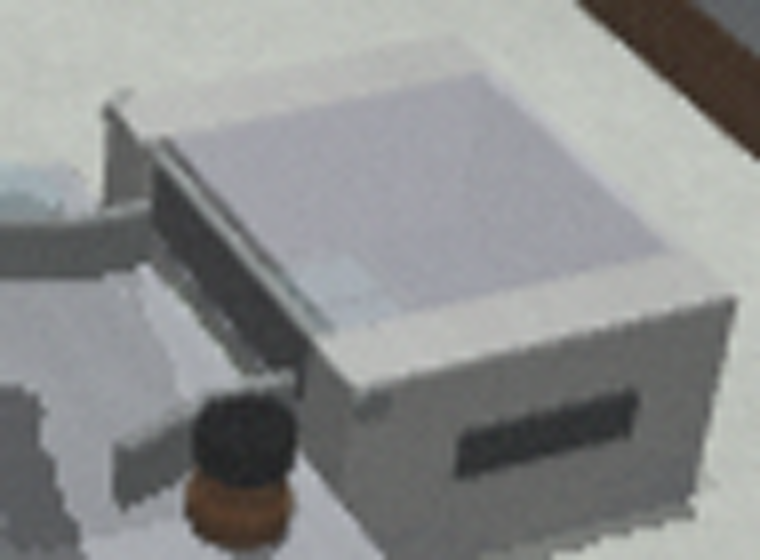

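View pics/c10z.png

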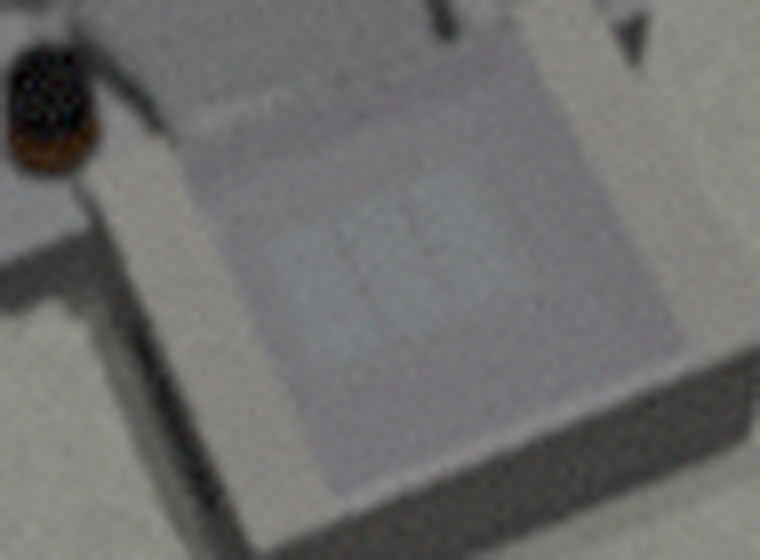

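View pics/w10.png

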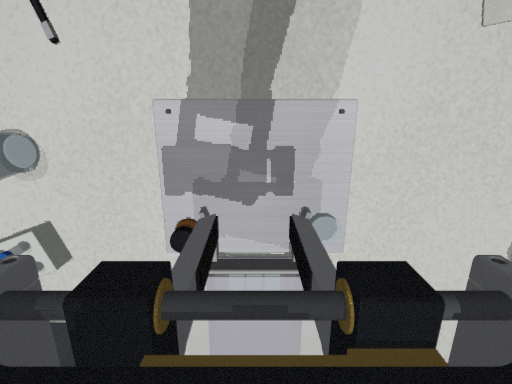

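Emit:
{"op": "jog_arm", "data": {"deltas": "-20 0 -20 0 50; -40 0 -40 0 50; -60 0 -60 0 50; -80 0 -80 0 50; -100 0 -100 0 50; -125 0 -105 0 50; -150 0 -105 0 50; -175 0 -105 0 50; -190 0 -105 0 50; -190 0 -105 0 50"}}

```text
clock: 17.4
eef_pos: [710.6, -61.3, 343.7]
eef_rot: [3.141, -0.004, -3.131]
wrist_force: [-1.2, -0.1, -0.2]
finger_gap: 49.5
```

```bash
python3 - <<'E'
from cell import manip, optics
import numpy as np,cv2
s=manip.read_state();p,d=optics.camera("wrist");np.savez("pics/w11.npz",p=p,d=d,pos=s["eef_pos"],rot=s["eef_rot"]);print(s["eef_pos"])
cv2.imwrite("pics/w11.png",p[:,:,::-1])
cv2.imwrite("pics/w11z.png",cv2.resize(p[90:250,160:340,::-1],(675,600),interpolation=cv2.INTER_CUBIC))
E
```

```text
[710.5506622  -61.33233731 343.68078476]
```

View pics/w11z.png

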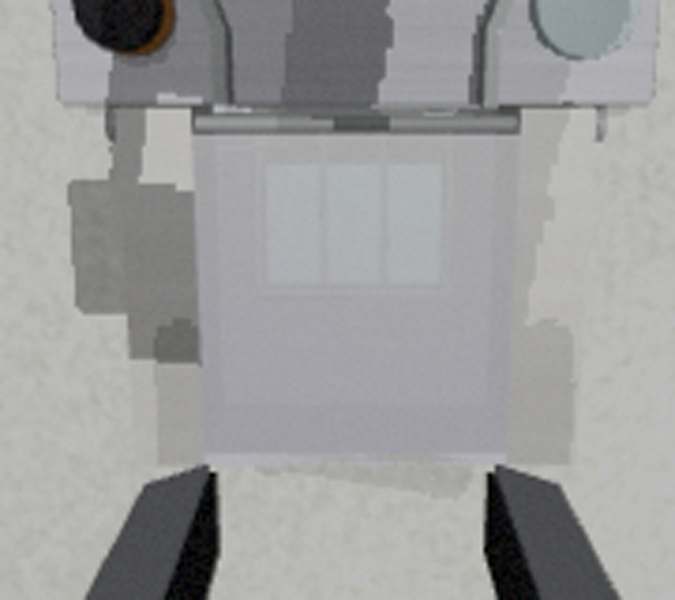

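```bash
python3 - <<'E'
from h import *
np.set_printoptions(precision=1,suppress=True)
f=np.load("pics/w1.npz")
# original, zoom 3.73 of [65:,160:]
a=wcast([(160+u/3.73-.37,65+v/3.73-.37) for u,v in[(272,193),(453,203),(446,333),(264,322)]],58,f["pos"],f["rot"])
f=np.load("pics/w11.npz")
L=[(160+u/3.75-.37,90+v/3.75-.37) for u,v in[(266,163),(441,163),(442,285),(268,287)]]
for n,b in(("orig",a),("now z35",wcast(L,35,f["pos"],f["rot"])),("now rear z55",wcast(L,[55,55,37,37],f["pos"],f["rot"]))):
    print(n,b,np.linalg.norm(b-np.roll(b,-1,0),axis=1))
L=[(160+u/3.75-.37,90+v/3.75-.37) for u,v in[(255,297),(447,295),(60,103),(652,100)]]
print(wcast(L,[40,40,45,45],f["pos"],f["rot"]))
s=np.load("pics/c10.npz")
L=[(225+u/8-.44,220+v/8-.44) for u,v in[(268,240),(450,172),(525,285),(320,365)]]
b=cast("scene",L,35);print(b,np.linalg.norm(b-np.roll(b,-1,0),axis=1))
E
```

```text
orig [[490.2 -93.6  58. ]
 [494.3 -15.3  58. ]
 [550.8 -16.9  58. ]
 [546.  -98.2  58. ]] [78.3 56.5 81.5 56. ]
now z35 [[ 668.9 -102.3   35. ]
 [ 668.   -23.1   35. ]
 [ 724.   -20.7   35. ]
 [ 725.9 -102.    35. ]] [79.3 56.1 81.4 57.1]
now rear z55 [[ 667.3 -100.7   55. ]
 [ 666.5  -24.8   55. ]
 [ 723.7  -20.8   37. ]
 [ 725.5 -101.8   37. ]] [75.9 60.1 81.  60.9]
[[ 729.7 -107.7   40. ]
 [ 727.8  -18.6   40. ]
 [ 643.3 -191.2   45. ]
 [ 639.1   67.2   45. ]]
[[669.5 -96.   35. ]
 [670.1 -25.   35. ]
 [721.  -19.3  35. ]
 [720.6 -98.   35. ]] [71.  51.2 78.7 51.2]
```

```bash
python3 - <<'E'
import numpy as np,cv2
a=np.load("pics/side0.npz");b=np.load("pics/s10.npz")
f=lambda p:cv2.resize(p[165:210,285:330,::-1],(390,390),interpolation=cv2.INTER_NEAREST)
cv2.imwrite("pics/cmp.png",np.hstack([f(a["p"]),f(b["p"])]))
da,db=a["d"][165:210,285:330],b["d"][165:210,285:330]
D=db-da
print(np.abs(D).max(),np.median(D)); y,x=np.where(np.abs(D)>8); print([(i+285,j+165,round(float(D[j,i]))) for j,i in zip(y,x)][:40])
E
```

```text
1093.0323 -0.049804688
[(np.int64(291), np.int64(166), 8), (np.int64(292), np.int64(167), -10), (np.int64(314), np.int64(167), 1093), (np.int64(311), np.int64(168), 1085), (np.int64(289), np.int64(169), 9), (np.int64(308), np.int64(170), 1076), (np.int64(312), np.int64(170), 1076), (np.int64(318), np.int64(172), 1067), (np.int64(325), np.int64(173), -1063), (np.int64(313), np.int64(174), 1062), (np.int64(292), np.int64(185), -1071), (np.int64(314), np.int64(185), 1012), (np.int64(309), np.int64(187), -1023), (np.int64(313), np.int64(187), -29), (np.int64(313), np.int64(188), -33), (np.int64(318), np.int64(188), -9), (np.int64(314), np.int64(189), -28), (np.int64(301), np.int64(190), -30), (np.int64(302), np.int64(190), -29), (np.int64(315), np.int64(190), -25), (np.int64(302), np.int64(191), -31), (np.int64(303), np.int64(191), -24), (np.int64(316), np.int64(191), -25), (np.int64(302), np.int64(192), -24), (np.int64(303), np.int64(192), -27), (np.int64(304), np.int64(192), -25), (np.int64(317), np.int64(192), -27), (np.int64(303), np.int64(193), -27), (np.int64(304), np.int64(193), -28), (np.int64(305), np.int64(193), -24), (np.int64(318), np.int64(193), -27), (np.int64(304), np.int64(194), -30), (np.int64(305), np.int64(194), -22), (np.int64(319), np.int64(194), -23), (np.int64(303), np.int64(195), -1054), (np.int64(305), np.int64(195), -31), (np.int64(306), np.int64(195), -29), (np.int64(306), np.int64(196), -30), (np.int64(307), np.int64(196), -19), (np.int64(320), np.int64(196), -21)]
```

View pics/cmp.png

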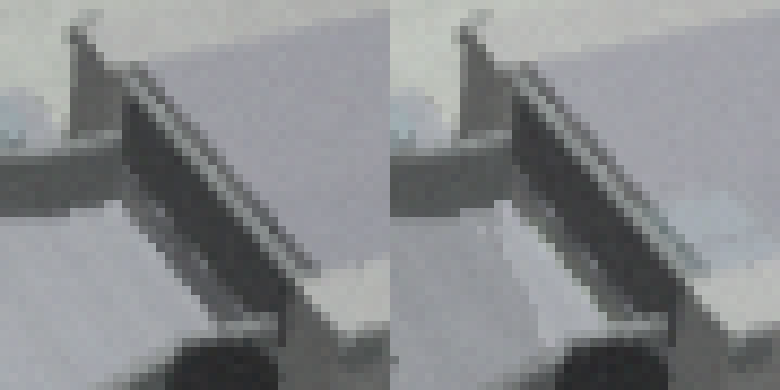

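```bash
python3 - <<'E'
from h import *
np.set_printoptions(precision=0,suppress=True)
c=optics.get_calibration("side");K,R,t=c["intrinsics"],c["R"],c["t"]
for n in("side0","s10"):
    d=np.load(f"pics/{n}.npz")["d"]
    print(n)
    for u,v in[(301,190),(302,191),(303,193),(304,194),(305,195),(306,196),(313,187),(315,190),(317,192),(319,194),(310,190),(290,190)]:
        z=d[v,u];print((u,v),R.T@(np.linalg.solve(K,[u,v,1.])*z-t))
E
```

```text
side0
(301, 190) [659.   4.  20.]
(302, 191) [659.  -3.  22.]
(303, 193) [657. -14.  22.]
(304, 194) [658. -18.  21.]
(305, 195) [659. -24.  21.]
(306, 196) [659. -31.  22.]
(313, 187) [700.   4.  22.]
(315, 190) [700. -10.  20.]
(317, 192) [700. -23.  21.]
(319, 194) [700. -35.  22.]
(310, 190) [646. -73.  75.]
(290, 190) [611. -16.  45.]
s10
(301, 190) [647. -18.  38.]
(302, 191) [647. -26.  40.]
(303, 193) [646. -33.  37.]
(304, 194) [647. -39.  38.]
(305, 195) [646. -47.  40.]
(306, 196) [646. -53.  40.]
(313, 187) [688. -16.  38.]
(315, 190) [689. -28.  35.]
(317, 192) [688. -42.  37.]
(319, 194) [690. -51.  35.]
(310, 190) [646. -72.  75.]
(290, 190) [611. -16.  45.]
```

```bash
python3 -c "
from cell import workorder,manip
print(workorder.sign_off()); print(manip.read_state()['clock'])"
```

```text
the job is handed in; nothing more can be done
None
the job is handed in; nothing more can be done
```

The tray is in the chamber, lying flat on the floor, with the flap shut behind it. I handed the job in at about 17.5 s of the 48 s allowed.

I pushed with the fingers held 50 mm apart, with no gripping and no lifting. The tray went along the deck, straightened between the rails, passed through the flap and dropped over the sill. I then drew the fingers out and raised them clear.

**Checks before hand-in:**
- **Tray flat:** side-camera depth puts the rear rim at x ≈ 646 mm, about 2–3 mm past the sill, at a height of 38–40 mm. The inside surface is at about 35–38 mm, as expected for a tray flat on the 22 mm floor. In the wrist view the slides measure the same as before the push, to within about 1 mm.
- **Flap shut:** the flap looks the same as in the first picture. The one depth point I compared on its face had not changed.
- **Jar and dish:** both look to be in their original places. I did not measure any of the other objects again.

**Disagreements:**
- My sill estimates ranged from 641 to 645 mm. The fingers stopped against the hinge rod about 5 mm further on than I expected, with about 6 N measured at the wrist, and I backed off at once.
- Slide sizes from the scene camera came out about 3–10% small. I put that down to blur through the roof.

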